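# Empty the glue-stick caddy into the right box

## Robot

A 7-joint arm with a two-finger parallel gripper is mounted at the origin on the work surface. World frame = base frame: x ahead of the robot, y to its left, z up, the work surface at z = 0. Lengths are in m, angles in rad, forces in N, time in s.
With the tool pointing down it reaches from about 0.4 to 0.875 m from the base axis. Payload 4.4 kg.
Tool frame: the origin (TCP) lies on the centre line of the jaws, within the pads' length; the fingertips stand 17 mm ahead of it and the grasp point (between the pads) lies 2 mm behind it; z points along the fingers, y is the line along which they close (so a half turn about z gives the same grasp; the last joint's range is limited). The gripper opens to 85 mm and grips with 20 to 120 N. Pads are 22 mm wide; open, the fingers measure 114 mm over their backs; the gripper's body (76 mm by 85 mm) begins 54 mm behind the grasp point. The pads swing forward as they close: fully open they stand 13 mm farther back than shut.
Start: joints at [1.065, 0.628, 0.038, 1.517, -0.027, 0.996, -0.02], TCP at [0.277, -0.588, 0.248] pointing down, gripper open.
Joint ranges: [-3.06, 3.06], [-0.37, 2.12], [-1.25, 1.32], [0.18, 2.47], [-1.1, 4.24], [0.23, 1.98], [-2.94, 2.94]. Speed limits (rad/s): [2.57, 2.57, 3.14, 3.14, 3.14, 3.14, 3.14].

## Interface

Orientations are given as a unit quaternion [x, y, z, w].
In Python, from plant import arm, imaging gives the robot as it stands.
- The arm moves only by the tool step_arm, never from a script. Its argument "moves" is a list that holds one entry, the list of rows, each a list of 7 numbers: the shift along the tool's x, y, z in units of 300 mm (1.0 is 300 mm), then the turn, a rotation vector about the tool's x, y, z in units of pi/2 rad (1.0 is pi/2 rad), then the closure, from -1 (fully open) to 1 (shut). In form: [[[x, y, z, rx, ry, rz, claw], ...]]. A call has 1 to 12 rows; each row shifts and turns the commanded pose from where the row before left it, along the tool's axes as they then stand; what a row does not reach is not made up. A row lasts 1/8 s, in which the tool goes at most 62.5 mm and 10.7 degrees, less where a joint would pass 70% of its speed; a pose out of reach is approached as far as the arm can. A call with a number of a shift or a turn outside -1 to 1 is refused whole. A call with a gripper value outside its range is refused whole. The fingers move at their own pace and stop on an object; "newtons" is the grip in N (left out, the last holds). Time passes only in rows, so rows that do not move let the fingers close. It gives the time, the measured TCP pose, the force, the opening and the grip force at its end, in the units of the state.
- arm.read_state(): the state, without advancing time (a new reading comes with each control period).
- imaging.capture(name): name is "side" or "top"; returns a dict with "img" (384x512x3 uint8, red, green, blue), "intrinsics" (3x3 intrinsics, pixels), "R" (3x3) and "t" (3): a world point X has camera coordinates R X + t. Camera axes: x right, y down, z forward; pixel columns grow to the right and rows downward; lengths in m; the calibration is good to about 2 mm. A picture is of the moment at which its call begins. There is no depth.
- arm.job_done(): hands the job in; it is judged then, once.
The state is a dict: "t": time; "joint_positions": joint angles; "joint_vel": joint speeds; "tau": joint torques, N m; "tcp_pos": TCP position; "ee_rot": TCP orientation; "contact_force": force on the tool from outside, world axes, zero at the start; "ft_torque": the same for the moment, N m; "opening": opening from 0.0 (shut) to 1.0 (fully open); "gripper_force": force on a finger pad.
Only numpy, scipy, OpenCV 4.12 (cv2) and the standard library are available. Lean on these libraries where they do the work, as an engineer would, in place of code of your own. Each camera call takes 0.05 s, during which the arm holds its last target. There are 200 camera calls.

## Task

Put the glue sticks away: carry the caddy by its bar and tip all three sticks out of it into the box that already holds a glue stick, not the one with the board eraser. Then put the empty caddy down gently, upright in the middle of its cork mat. Leave what is in the boxes there and the other things on the table alone.

Things in the scene. Friction and masses are not known exactly. Their poses are not given: they have to be found in the camera images.
- caddy: Small grey open carrying caddy, loose, about 0.32 kg, 114 mm wide along its x, 194 mm long along its y, origin at the centre of its underside, z up. Floor 6 mm thick, flat for 100 mm along y. Side walls (x = +-54 mm) 56 mm high, 5 mm thick; two uprights, 32 mm wide along y, in their middle carry the handle bar.
- caddy_endleft (a point): Middle of the rim of the caddy's left end, 95 mm from its middle along +y, 54 mm above its underside: beyond the flat floor a ramp rises outward at 48 degrees to this rim, same at both ends. The sticks come out over whichever end is lowered, but only when tipped past 50 to 60 degrees; 85 to 95 is sure, with a shake if one sticks.
- caddy_endright (a point): Middle of the rim of the caddy's right end, 95 mm from its middle along -y, 54 mm above its underside: beyond the flat floor a ramp rises outward at 48 degrees to this rim, same at both ends. The sticks come out over whichever end is lowered, but only when tipped past 50 to 60 degrees; 85 to 95 is sure, with a shake if one sticks.
- caddy_bar (a point): Middle of the caddy's fixed round steel handle bar: 22 mm diameter, along the caddy's x, 100 mm free between the uprights, axis 105 mm above the underside. Being round it can be pinched across (fingers closing along the caddy's y) with the tool upright or leaning either way about the bar; gripped with 100 N or more the caddy does not swing.
- glue1: One of three glue sticks lying across the caddy: capped plastic barrel, 28 mm diameter, 90 mm long, 40 g, free to roll. Origin at the middle of the barrel, x along it (cap at +x, in grey).
- glue2: One of three glue sticks lying across the caddy: capped plastic barrel, 28 mm diameter, 90 mm long, 40 g, free to roll. Origin at the middle of the barrel, x along it (cap at +x, in grey).
- glue3: One of three glue sticks lying across the caddy: capped plastic barrel, 28 mm diameter, 90 mm long, 40 g, free to roll. Origin at the middle of the barrel, x along it (cap at +x, in grey).
- glue_kept: A fourth glue stick of the same make, lying in one of the two cardboard boxes: it marks the box where glue sticks are kept. Origin at the middle of the barrel, x along it.
- eraser: Board eraser lying in the other box, a white block with a grey felt sole, 90 (x) x 42 (y) x 30 mm, origin at the centre of its underside.
- box_a: Open cardboard box, fixed to the table on the left (+y) side as seen by the robot, 210 (x) x 180 (y) x 80 mm high, walls and floor 5 mm. Origin at the centre of its underside. Both boxes look the same.
- box_b: Open cardboard box, fixed to the table on the right (-y) side as seen by the robot, 210 (x) x 180 (y) x 80 mm high, walls and floor 5 mm. Origin at the centre of its underside. Both boxes look the same.
- mat: Flat cork mat fixed to the table, 130 (x) x 200 (y) x 4 mm thick, on which the caddy stands at the start, with its bar roughly along the mat's x. Origin at the centre of its underside, its top 4 mm higher.
- stamp: Bystander: turned wooden hand stamp standing upright, 44 mm across, 70 mm high; origin at the centre of its underside.
- phone: Bystander: phone lying flat, 150 (x) x 72 x 9 mm; origin at the centre of its underside.
- tape: Bystander: roll of clear tape lying flat, 90 mm across, 24 mm high; origin at the centre of its underside.
- marker: Bystander: black marker, 120 (x) x 16 x 16 mm; origin at the centre of its underside.
- inkpad: Bystander: closed ink pad tin, 110 (x) x 70 x 20 mm; origin at the centre of its underside.
- mug: Bystander: white mug, 80 mm across, 90 mm high, handle at +y; origin at the centre of its underside.

How it is judged:
On the way, in this order (a step that is already met when the one before it is completed fails the run):
1. the caddy is lifted clear of the mat, upright, with all three glue sticks in it (height (world z) of caddy above 0.03 m and angle between caddy's own z axis and vertical below 0.5 rad and x of glue1 in the frame of caddy between -0.06 and 0.06 m and y of glue1 in the frame of caddy between -0.1 and 0.1 m and z of each of glue1, glue2, glue3 in the frame of caddy below 0.06 m and x of glue2 in the frame of caddy between -0.06 and 0.06 m and y of glue2 in the frame of caddy between -0.1 and 0.1 m and x of glue3 in the frame of caddy between -0.06 and 0.06 m and y of glue3 in the frame of caddy between -0.1 and 0.1 m), for 0.1 s.
2. with the caddy still in the air, all three glue sticks are in the box with the kept glue stick (height (world z) of caddy above 0.03 m and (((x of glue1 in the frame of box_a between -0.105 and 0.105 m and y of glue1 in the frame of box_a between -0.09 and 0.09 m and z of glue1 in the frame of box_a below 0.08 m) and (x of glue2 in the frame of box_a between -0.105 and 0.105 m and y of glue2 in the frame of box_a between -0.09 and 0.09 m and z of glue2 in the frame of box_a below 0.08 m) and (x of glue3 in the frame of box_a between -0.105 and 0.105 m and y of glue3 in the frame of box_a between -0.09 and 0.09 m and z of glue3 in the frame of box_a below 0.08 m) and (x of glue_kept in the frame of box_a between -0.105 and 0.105 m and y of glue_kept in the frame of box_a between -0.09 and 0.09 m and z of glue_kept in the frame of box_a below 0.08 m) and (x of eraser in the frame of box_b between -0.105 and 0.105 m and y of eraser in the frame of box_b between -0.09 and 0.09 m and z of eraser in the frame of box_b below 0.08 m)) or ((x of glue1 in the frame of box_b between -0.105 and 0.105 m and y of glue1 in the frame of box_b between -0.09 and 0.09 m and z of glue1 in the frame of box_b below 0.08 m) and (x of glue2 in the frame of box_b between -0.105 and 0.105 m and y of glue2 in the frame of box_b between -0.09 and 0.09 m and z of glue2 in the frame of box_b below 0.08 m) and (x of glue3 in the frame of box_b between -0.105 and 0.105 m and y of glue3 in the frame of box_b between -0.09 and 0.09 m and z of glue3 in the frame of box_b below 0.08 m) and (x of glue_kept in the frame of box_b between -0.105 and 0.105 m and y of glue_kept in the frame of box_b between -0.09 and 0.09 m and z of glue_kept in the frame of box_b below 0.08 m) and (x of eraser in the frame of box_a between -0.105 and 0.105 m and y of eraser in the frame of box_a between -0.09 and 0.09 m and z of eraser in the frame of box_a below 0.08 m)))), for 0.1 s.
At the end, for the whole second after the job is handed in: All three glue sticks stay inside the box with the kept stick (below its 80 mm rim), the kept stick still there, the eraser in the other box; the caddy stands at rest on the mat, upright within 0.08 rad, within 40 mm of its centre along each mat axis ((((x of glue1 in the frame of box_a between -0.105 and 0.105 m and y of glue1 in the frame of box_a between -0.09 and 0.09 m and z of glue1 in the frame of box_a below 0.08 m) and (x of glue2 in the frame of box_a between -0.105 and 0.105 m and y of glue2 in the frame of box_a between -0.09 and 0.09 m and z of glue2 in the frame of box_a below 0.08 m) and (x of glue3 in the frame of box_a between -0.105 and 0.105 m and y of glue3 in the frame of box_a between -0.09 and 0.09 m and z of glue3 in the frame of box_a below 0.08 m) and (x of glue_kept in the frame of box_a between -0.105 and 0.105 m and y of glue_kept in the frame of box_a between -0.09 and 0.09 m and z of glue_kept in the frame of box_a below 0.08 m) and (x of eraser in the frame of box_b between -0.105 and 0.105 m and y of eraser in the frame of box_b between -0.09 and 0.09 m and z of eraser in the frame of box_b below 0.08 m)) or ((x of glue1 in the frame of box_b between -0.105 and 0.105 m and y of glue1 in the frame of box_b between -0.09 and 0.09 m and z of glue1 in the frame of box_b below 0.08 m) and (x of glue2 in the frame of box_b between -0.105 and 0.105 m and y of glue2 in the frame of box_b between -0.09 and 0.09 m and z of glue2 in the frame of box_b below 0.08 m) and (x of glue3 in the frame of box_b between -0.105 and 0.105 m and y of glue3 in the frame of box_b between -0.09 and 0.09 m and z of glue3 in the frame of box_b below 0.08 m) and (x of glue_kept in the frame of box_b between -0.105 and 0.105 m and y of glue_kept in the frame of box_b between -0.09 and 0.09 m and z of glue_kept in the frame of box_b below 0.08 m) and (x of eraser in the frame of box_a between -0.105 and 0.105 m and y of eraser in the frame of box_a between -0.09 and 0.09 m and z of eraser in the frame of box_a below 0.08 m))) and angle between caddy's own z axis and vertical below 0.08 rad and x of caddy in the frame of mat between -0.04 and 0.04 m and y of caddy in the frame of mat between -0.04 and 0.04 m and z of caddy in the frame of mat below 0.012 m and linear speed of caddy below 0.02 m/s); the robot touches nothing.
It fails at once if a bystander (stamp, phone, tape, marker, ink pad or mug) is pushed more than 30 mm (distance of any of stamp, phone, tape, marker, inkpad, mug from where it was at the start of the episode above 0.03 m).
It fails at once if the caddy is dropped or slammed on its mat (over 60 N) (contact force between caddy and mat above 60 N).
It also fails if it takes over 53 s, if anything falls off the work surface, if the arm or the gripper's body presses on something with over 40 N, if the wrist force passes 120 N, or if a joint passes its speed limit or range.

## Working session

There is one attempt and no reset: what is moved stays moved. The work goes in short steps, Python scripts to look and compute and a tool call to move; the robot and the scene stay as the last step left them, time stands still between calls to the robot, and variables do not carry over. Pictures are saved under pics/ and viewed, at most 10 in all, crops included, and the job is handed in when it is done.

Besides the shell and the picture viewer there is one more tool, called as name(argument=value, ...) on one line, values as JSON. step_arm: Moves the arm, as the interface text tells. Shifts and turns lie within -1 to 1; 1 stands for 300 mm of shift or pi/2 rad of turn. Its arguments: {"type":"object","properties":{"moves":{"type":"array","items":{"type":"array","items":{"type":"array","items":{"type":"number","minimum":-1,"maximum":1}}}},"newtons":{"type":"number"}},"required":["moves"]}

```bash
mkdir -p pics; python3 - <<'E'
from plant import arm, imaging
import cv2,numpy as np,pickle
s=arm.read_state();print({k:np.round(v,3) for k,v in s.items()})
D={}
for n in("top","side"):
    c=imaging.capture(n);D[n]=c;cv2.imwrite(f"pics/{n}0.png",c["img"][:,:,::-1]);print(n,c["intrinsics"].tolist(),np.round(c["R"],4).tolist(),np.round(c["t"],4))
pickle.dump(D,open("d0.pkl","wb"))
E
```

```text
{'t': np.float64(0.0), 'joint_positions': array([ 1.065,  0.629,  0.038,  1.518, -0.027,  0.996, -0.02 ]), 'joint_vel': array([-0.   ,  0.001,  0.001,  0.002,  0.001,  0.001,  0.001]), 'tau': array([ 0.0000e+00, -5.6340e+01,  1.2260e+00, -1.9344e+01,  1.1000e-02,
        1.1000e-02, -0.0000e+00]), 'tcp_pos': array([ 0.277, -0.588,  0.247]), 'ee_rot': array([ 0.976,  0.218, -0.   , -0.001]), 'contact_force': array([-0.258,  0.512, -0.416]), 'ft_torque': array([-0.007, -0.028,  0.023]), 'gripper_force': np.float64(0.0), 'opening': np.float64(0.998)}
top [[485.07581764692, 0.0, 252.65143277881563], [0.0, 485.07581764692, 186.9968626945899], [0.0, 0.0, 1.0]] [[0.0049, -1.0, 0.0075], [-0.9852, -0.0062, -0.1711], [0.1711, -0.0066, -0.9852]] [1.1000e-03 5.7800e-01 1.1927e+00]
side [[420.4101726233047, 0.0, 260.45444671307035], [0.0, 420.4101726233047, 194.78070044271826], [0.0, 0.0, 1.0]] [[-0.9919, -0.1269, 0.0088], [-0.0744, 0.5224, -0.8495], [0.1032, -0.8432, -0.5276]] [0.5368 0.1214 0.9324]
```

View pics/top0.png

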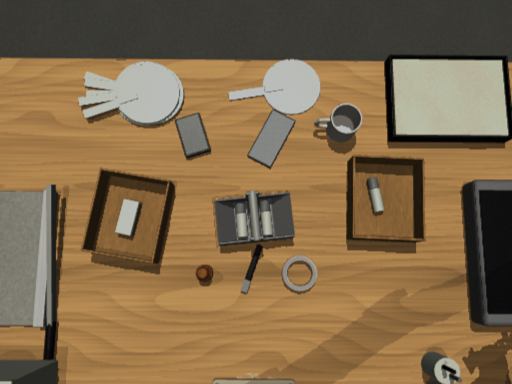

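View pics/side0.png

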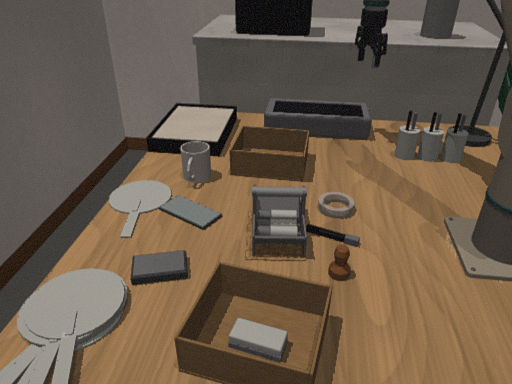

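The right box (-y, box_b, about 387,198 in top) holds the glue stick. The left one (130,218) holds the eraser. The caddy is at about (254,218), with its bar near image vertical, and the stamp, marker and tape lie just below it. I'll zoom in on the caddy and mat edges.

```bash
cat > h.py <<'E'
import numpy as np,cv2,pickle
def ray(c,uv,z):
    K,R,t=c["intrinsics"],np.array(c["R"]),np.array(c["t"])
    d=R.T@np.linalg.inv(K)@np.array([uv[0],uv[1],1.]);o=-R.T@t
    return o+d*(z-o[2])/d[2]
def proj(c,X):
    p=np.array(c["intrinsics"])@(np.array(c["R"])@np.array(X)+np.array(c["t"]));return p[:2]/p[2]
E
python3 - <<'E'
import pickle,cv2,numpy as np
D=pickle.load(open("d0.pkl","rb"))
a=cv2.resize(D["top"]["img"][180:260,200:305,::-1],None,fx=5,fy=5,interpolation=cv2.INTER_CUBIC)
b=cv2.resize(D["side"]["img"][175:270,235:320,::-1],None,fx=3.2,fy=4.2,interpolation=cv2.INTER_CUBIC)[:400]
a=cv2.convertScaleAbs(a,alpha=1.5);b=cv2.convertScaleAbs(b,alpha=1.4)
print(a.shape,b.shape)
o=np.hstack([a,np.pad(b,((0,400-b.shape[0]),(0,0),(0,0)))])[:, :800];cv2.imwrite("pics/z1.png",o)
E
```

```text
(400, 525, 3) (399, 272, 3)
```

View pics/z1.png

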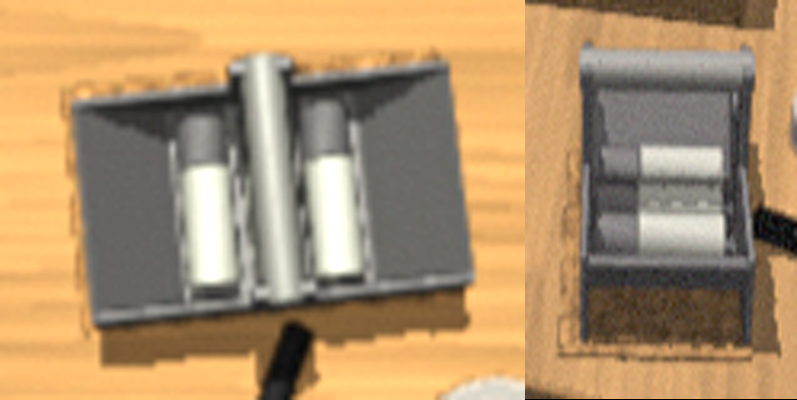

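The enlarged view shows the bar from (262,58) to (285,298), and the rim corners at (73,103), (445,65), (472,285) and (95,323). The mat's thin outline is visible, with its far-left corner at (65,90) in top and (560,355) in side.

```bash
python3 - <<'E'
from h import *
D=pickle.load(open("d0.pkl","rb"));T,S=D["top"],D["side"]
f=lambda u,v:(200+u/5-.4,180+v/5-.4)
g=lambda u,v:(235+(u-525)/3.2-.4,175+v/4.2-.4)
C=[ray(T,f(*p),.059)[:2] for p in((73,103),(445,65),(472,285),(95,323))]
print("rim",np.round(C,4),np.mean(C,0).round(4))
b=[ray(T,f(*p),.115)[:2] for p in((262,58),(285,298))];print("bar",np.round(b,4),np.mean(b,0).round(4),np.degrees(np.arctan2(*(b[0]-b[1])[::-1])))
for i,j in((0,3),(1,2),(1,0),(2,3)): d=C[i]-C[j];print(np.linalg.norm(d).round(4),np.degrees(np.arctan2(d[1],d[0])).round(1))
print("mat top",np.round([ray(T,f(*p),.004)[:2] for p in((65,90),(445,57))],4))
print("mat side",np.round([ray(S,g(*p),.004)[:2] for p in((560,355),(750,357),(568,150))],4))
# boxes: rim corners by brown mask; manual here
B=[ray(T,p,.08)[:2] for p in((348,157),(424,157),(424,242),(348,240))];print("boxb",np.round(B,4),np.mean(B,0).round(4))
B=[ray(T,p,.08)[:2] for p in((101,170),(174,181),(161,266),(83,250))];print("boxa",np.mean(B,0).round(4))
print("glue",[ray(T,p,.019)[:2].round(3) for p in((371,178),(379,214))])
print("obst mug,tape,marker",[ray(T,p,z)[:2].round(3) for p,z in(((345,122),.08),((299,274),.02),((259,247),.01),((204,273),.06))])
E
```

```text
rim [[ 0.5419  0.1015]
 [ 0.5625 -0.0869]
 [ 0.4512 -0.0996]
 [ 0.4313  0.0885]] [0.4967 0.0008]
bar [[ 0.5563  0.0063]
 [ 0.4406 -0.0053]] [0.4984 0.0005] 5.698986358694541
0.1114 6.7
0.112 6.5
0.1895 -83.8
0.1891 -84.0
mat top [[ 0.5568  0.1098]
 [ 0.5757 -0.0915]]
mat side [[ 0.5584  0.1148]
 [ 0.4335  0.099 ]
 [ 0.5812 -0.0689]]
boxb [[ 0.6512 -0.2362]
 [ 0.6525 -0.429 ]
 [ 0.4382 -0.4171]
 [ 0.4421 -0.2302]] [ 0.546  -0.3281]
boxa [0.4979 0.3073]
glue [array([ 0.609, -0.308]), array([ 0.514, -0.325])]
obst mug,tape,marker [array([ 0.743, -0.231]), array([ 0.359, -0.115]), array([ 0.427, -0.013]), array([0.361, 0.123])]
```

step_arm(moves=[[[0,0,-0.167,0,0,0.1056,-1],[0,0,-0.167,0,0,0.1056,-1],[0,0,-0.167,0,0,0,-1],[0.144,-0.123,0,0,0,0,-1],[0.144,-0.123,0,0,0,0,-1],[0.144,-0.123,0,0,0,0,-1],[0.144,-0.123,0,0,0,0,-1],[0.144,-0.123,0,0,0,0,-1],[0.144,-0.123,0,0,0,0,-1],[0.144,-0.123,0,0,0,0,-1],[0,0,0,0,0,0,-1]]])

```text
t: 1.48
tcp_pos: [0.5534, -0.2925, 0.3975]
ee_rot: [0.998, 0.059, 0.0, -0.002]
contact_force: [-0.9, -0.1, -0.3]
opening: 0.998
gripper_force: 0.0
```

Now a tilt test in free air, before grasping anything.

step_arm(moves=[[[0,0,0,-0.111,0,0,-1],[0,0,0,-0.111,0,0,-1],[0,0,0,-0.111,0,0,-1],[0,0,0,-0.111,0,0,-1],[0,0,0,-0.111,0,0,-1],[0,0,0,-0.111,0,0,-1],[0,0,0,-0.111,0,0,-1],[0,0,0,-0.111,0,0,-1],[0,0,0,-0.111,0,0,-1],[0,0,0,0,0,0,-1],[0,0,0,0,0,0,-1]]])

```text
t: 2.85
tcp_pos: [0.5491, -0.2998, 0.3999]
ee_rot: [0.707, 0.037, 0.038, 0.705]
contact_force: [0.5, -0.8, -0.0]
opening: 1.003
gripper_force: 0.0
```

```bash
python3 - <<'E'
from plant import arm
from scipy.spatial.transform import Rotation as R
s=arm.read_state();print(s["joint_positions"].round(2),R.from_quat(s["ee_rot"]).as_matrix().round(2).tolist())
E
```

```text
[-0.54  0.84  0.67  2.05  1.44  1.1  -2.75] [[0.99, -0.0, 0.11], [0.11, -0.0, -0.99], [0.0, 1.0, -0.0]]
```

The tilt with the tool pointing to -y works. Next I'll check that it still works down at the pouring height.

step_arm(moves=[[[0,-0.165,0.037,0,0,0,-1],[0,-0.165,0.037,0,0,0,-1],[0,-0.165,0.037,0,0,0,-1],[0,-0.165,0.037,0,0,0,-1],[0,0,0,0,0,0,-1]]])

```text
t: 3.48
tcp_pos: [0.5445, -0.3433, 0.2088]
ee_rot: [0.71, 0.035, 0.023, 0.703]
contact_force: [0.6, -0.2, 0.3]
opening: 1.0
gripper_force: 0.0
```

```bash
python3 - <<'E'
from plant import arm
from scipy.spatial.transform import Rotation as R
s=arm.read_state();print(s["joint_positions"].round(2),R.from_quat(s["ee_rot"]).as_matrix().round(2).tolist())
E
```

```text
[-0.65  1.51  1.07  2.01  1.18  0.48 -2.92] [[1.0, 0.02, 0.08], [0.08, -0.01, -1.0], [-0.02, 1.0, -0.01]]
```

step_arm(moves=[[[0,0.165,-0.037,0,0,0,-1],[0,0.165,-0.037,0,0,0,-1],[0,0.165,-0.037,0,0,0,-1],[0,0,0,0.111,0,0,-1],[0,0,0,0.111,0,0,-1],[0,0,0,0.111,0,0,-1],[0,0,0,0.111,0,0,-1],[0,0,0,0.111,0,0,-1],[0,0,0,0.111,0,0,-1],[0,0,0,0.111,0,0,-1],[0,0,0,0.111,0,0,-1],[0,0,0,0.111,0,0,-1]]])

```text
t: 4.97
tcp_pos: [0.5405, -0.3117, 0.3698]
ee_rot: [0.999, 0.04, -0.001, -0.003]
contact_force: [0.6, 0.3, 0.0]
opening: 0.999
gripper_force: 0.0
```

```bash
python3 - <<'E'
from plant import arm
from scipy.spatial.transform import Rotation as R
s=arm.read_state();print(s["t"],s["tcp_pos"],s["joint_positions"].round(2),R.from_quat(s["ee_rot"]).as_matrix().round(2).tolist())
E
```

```text
4.975 [ 0.54053232 -0.31173496  0.36982464] [ 0.33  0.5   0.25  1.42 -0.13  1.24 -0.9 ] [[1.0, 0.08, -0.0], [0.08, -1.0, 0.01], [-0.0, -0.01, -1.0]]
```

step_arm(moves=[[[0,0,0,0,0,-0.1121,-1],[0,0,0,0,0,-0.1121,-1],[0,0,0,0,0,-0.1121,-1],[0,0,0,0,0,-0.1121,-1],[0,0,0,0,0,-0.1121,-1],[0,0,0,0,0,-0.1121,-1],[0,0,0,0,0,-0.1121,-1],[0,0,0,0,0,-0.1121,-1],[0,0,0,0,0,-0.1121,-1]]])

```text
t: 6.1
tcp_pos: [0.54, -0.312, 0.3683]
ee_rot: [0.671, 0.741, -0.003, -0.002]
contact_force: [0.2, 0.5, 0.2]
opening: 1.001
gripper_force: 0.0
```

step_arm(moves=[[[0,0,0,0,0,-0.1121,-1],[0,0,0,0,0,-0.1121,-1],[0,0,0,0,0,-0.1121,-1],[0,0,0,0,0,-0.1121,-1],[0,0,0,0,0,-0.1121,-1],[0,0,0,0,0,-0.1121,-1],[0,0,0,0,0,-0.1121,-1],[0,0,0,0,0,-0.1121,-1],[0,0,0,0,0,-0.1121,-1],[0,0,0,0,0,0,-1]]])

```text
t: 7.35
tcp_pos: [0.5408, -0.3121, 0.3667]
ee_rot: [-0.053, 0.999, -0.002, -0.005]
contact_force: [-0.6, 0.6, -0.2]
opening: 0.999
gripper_force: 0.0
```

```bash
cat > st.py <<'E'
from plant import arm
import numpy as np,sys
from scipy.spatial.transform import Rotation as R
s=arm.read_state();M=R.from_quat(s["ee_rot"]).as_matrix()
print(round(s["t"],2),s["tcp_pos"].round(4),s["joint_positions"].round(2),"x yaw",np.degrees(np.arctan2(M[1,0],M[0,0])).round(1),"z",M[:,2].round(3),"F",s["contact_force"].round(1),s["opening"].round(3),s["gripper_force"])
if len(sys.argv)>3: print("to target, units:",(M.T@(np.array(sys.argv[1:4],float)-s["tcp_pos"])/.3).round(3))
E
python3 st.py 0.498 0.001 0.25
```

```text
Traceback (most recent call last):
  File "st.py", line 5, in <module>
    print(round(s["t"],2),s["tcp_pos"].round(4),s["joint_positions"].round(2),"x yaw",np.degrees(np.arctan2(M[1,0],M[0,0])).round(1),"z",M[:,2].round(3),"F",s["contact_force"].round(1),s["opening"].round(3),s["gripper_force"])
                                                                                                                                                                                         ^^^^^^^^^^^^^^^^^^
AttributeError: 'float' object has no attribute 'round'
```

```bash
sed -i 's/s\["opening"\].round(3)/round(s["opening"],3)/' st.py; python3 st.py 0.498 0.001 0.23
```

```text
7.35 [ 0.5408 -0.3121  0.3667] [ 0.79  0.54 -0.54  1.41  0.28  1.28  1.91] x yaw -174.0 z [-0.009 -0.004 -1.   ] F [-0.6  0.6 -0.2] 0.999 0.0
to target, units: [0.028 1.054 0.453]
```

step_arm(moves=[[[0.005,0.176,0.075,0,0,0,-1],[0.005,0.176,0.075,0,0,0,-1],[0.005,0.176,0.075,0,0,0,-1],[0.005,0.176,0.075,0,0,0,-1],[0.005,0.176,0.075,0,0,0,-1],[0.005,0.175,0.075,0,0,0,-1],[0,0,0,0,0,0,-1],[0,0,0,0,0,0,-1]]])

```text
t: 8.35
tcp_pos: [0.4986, 0.0019, 0.2297]
ee_rot: [-0.053, 0.999, 0.001, -0.005]
contact_force: [-0.3, -0.0, 1.1]
opening: 0.999
gripper_force: 0.0
```

```bash
python3 st.py 0.498 0.001 0.107; python3 - <<'E'
from plant import imaging
import cv2
t=imaging.capture("top")["img"][130:290,170:340,::-1];s=imaging.capture("side")["img"][110:270,200:370,::-1]
cv2.imwrite("pics/g1.png",cv2.resize(cv2.hconcat([t,s]),None,fx=2.3,fy=2.3))
E
```

```text
8.35 [0.4986 0.0019 0.2297] [ 0.32  0.49 -0.55  1.94  0.34  0.82  1.27] x yaw -173.9 z [-0.009  0.001 -1.   ] F [-0.3 -0.   1.1] 0.999 0.0
to target, units: [-0.001 -0.004  0.409]
```

View pics/g1.png

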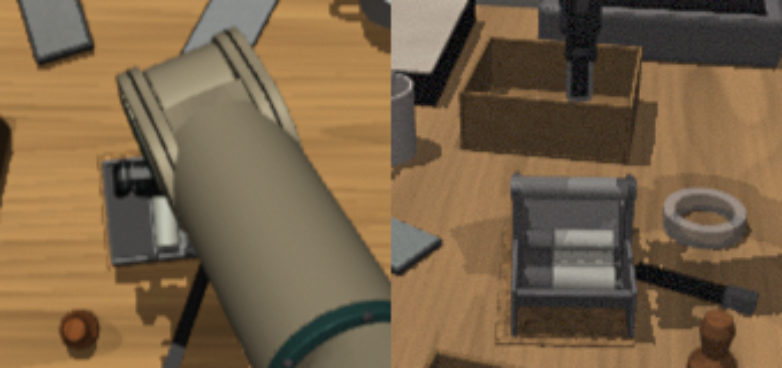

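The fingers are centred over the bar (side view about (580,80) against the bar middle at (574,185)), opening along the caddy's y. I'll descend and grip.

step_arm(moves=[[[0,0,0.1,0,0,0,-1],[0,-0.003,0.1,0,0,0,-1],[0,0,0.1,0,0,0,-1],[0,0,0.07,0,0,0,-1],[0,0,0.039,0,0,0,-1],[0,0,0,0,0,0,-1],[0,0,0,0,0,0,0],[0,0,0,0,0,0,0.3],[0,0,0,0,0,0,1],[0,0,0,0,0,0,1],[0,0,0,0,0,0,1],[0,0,0,0,0,0,1]]], newtons=115)

```text
t: 9.95
tcp_pos: [0.4971, 0.0028, 0.1055]
ee_rot: [-0.054, 0.999, 0.002, -0.006]
contact_force: [-1.3, -1.8, 7.0]
opening: 0.226
gripper_force: 112.1
```

```bash
python3 st.py 0.498 0.001 0.107
```

```text
9.95 [0.4971 0.0028 0.1055] [ 0.22  0.67 -0.41  2.04  0.5   0.53  1.12] x yaw -173.8 z [-0.012  0.004 -1.   ] F [-1.3 -1.8  7. ] 0.226 112.10116982460022
to target, units: [-0.002 -0.006 -0.005]
```

step_arm(moves=[[[0,0,-0.03,0,0,0,1],[0,0,-0.06,0,0,0,1],[0,0,-0.09,0,0,0,1],[0,0,-0.11,0,0,0,1],[0,0,-0.11,0,0,0,1],[0,0,-0.09,0,0,0,1],[0,0,-0.06,0,0,0,1],[0,0,-0.03,0,0,0,1],[0,0,0,0,0,0,1],[0,0,0,0,0,0,1]]])

```text
t: 11.2
tcp_pos: [0.4983, 0.0023, 0.2778]
ee_rot: [-0.054, 0.999, 0.003, -0.007]
contact_force: [-0.1, 0.4, -5.1]
opening: 0.222
gripper_force: 112.6
```

```bash
python3 st.py 0.546 -0.345 0.29;  python3 - <<'E'
from plant import imaging
import cv2
t=imaging.capture("top")["img"][130:290,170:340,::-1];s=imaging.capture("side")["img"][110:270,200:370,::-1]
cv2.imwrite("pics/g2.png",cv2.resize(cv2.hconcat([t,s]),None,fx=2.3,fy=2.3))
E
```

```text
11.2 [0.4983 0.0023 0.2778] [ 0.36  0.43 -0.59  1.87  0.28  0.94  1.32] x yaw -173.8 z [-0.015  0.005 -1.   ] F [-0.1  0.4 -5.1] 0.222 112.64421343803406
to target, units: [-0.032 -1.168 -0.048]
```

View pics/g2.png

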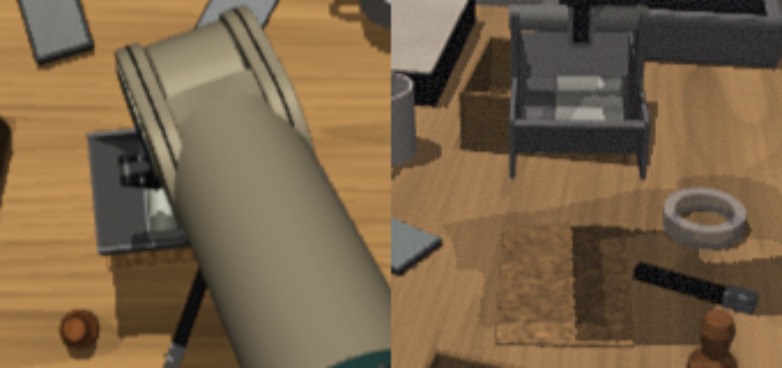

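The caddy is lifted and upright, with the sticks inside and the mat now fully visible (side crop corners about (503,226), (497,343), (632,346)). I'll carry it over the box.

step_arm(moves=[[[-0.004,-0.04,-0.005,0,0,0,1],[-0.004,-0.09,-0.006,0,0,0,1],[-0.004,-0.14,-0.006,0,0,0,1],[-0.004,-0.165,-0.006,0,0,0,1],[-0.004,-0.165,-0.006,0,0,0,1],[-0.004,-0.165,-0.006,0,0,0,1],[-0.004,-0.155,-0.006,0,0,0,1],[-0.004,-0.12,-0.006,0,0,0,1],[0,-0.08,0,0,0,0,1],[0,-0.035,0,0,0,0,1],[0,-0.013,0,0,0,0,1],[0,0,0,0,0,0,1]]])

```text
t: 12.8
tcp_pos: [0.5468, -0.3439, 0.2905]
ee_rot: [-0.055, 0.998, 0.003, -0.006]
contact_force: [-0.6, 0.8, -4.8]
opening: 0.225
gripper_force: 113.0
```

```bash
python3 st.py 0.546 -0.345 0.205;  python3 - <<'E'
from h import *
S=pickle.load(open("d0.pkl","rb"))["side"]
P=[ray(S,(200+(u-391)/2.3-.3,110+v/2.3-.3),.004)[:2] for u,v in((503,226),(632,346),(497,343))]
print(np.round(P,4),(P[0]+P[1])/2)
E
```

```text
12.8 [ 0.5468 -0.3439  0.2905] [ 0.82  0.63 -0.53  1.45  0.33  1.16  1.92] x yaw -173.7 z [-0.013  0.005 -1.   ] F [-0.6  0.8 -4.8] 0.225 113.00862550735474
to target, units: [-0.001 -0.005  0.285]
[[ 0.5819 -0.0795]
 [ 0.4343  0.1009]
 [ 0.558   0.1138]] [0.50813174 0.01070411]
```

step_arm(moves=[[[0,0,0.05,0,0,0,1],[0,0,0.09,0,0,0,1],[0,0,0.09,0,0,0,1],[0,0,0.05,0,0,0,1],[0,0,0,0.06,0,0,1],[0,0,0,0.09,0,0,1],[0,0,0,0.09,0,0,1],[0,0,0,0.09,0,0,1],[0,0,0,0.06,0,0,1]]])

```text
t: 13.92
tcp_pos: [0.5468, -0.3415, 0.2064]
ee_rot: [-0.055, 0.953, -0.299, 0.012]
contact_force: [-0.0, -0.0, -5.9]
opening: 0.223
gripper_force: 113.6
```

```bash
python3 st.py 0.546 -0.345 0.205
```

```text
13.93 [ 0.5468 -0.3415  0.2064] [ 0.25  0.62 -0.02  1.9   1.04  0.7   1.07] x yaw -173.6 z [ 0.056 -0.568 -0.821] F [-0.  -0.  -5.9] 0.223 113.64422678947449
to target, units: [ 0.004 -0.007  0.01 ]
```

Tracking well (35°), so I'll continue to about 92°, slower through the release angle.

step_arm(moves=[[[0,0,0,0.06,0,0,1],[0,0,0,0.06,0,0,1],[0,0,0,0.06,0,0,1],[0,0,0,0.06,0,0,1],[0,0,0,0.06,0,0,1],[0,0,0,0.06,0,0,1],[0,0,0,0.06,0,0,1],[0,0,0,0.06,0,0,1],[0,0,0,0.06,0,0,1],[0,0,0,0.06,0,0,1],[0,0,0,0.03,0,0,1],[0,0,0,0,0,0,1]]])

```text
t: 15.42
tcp_pos: [0.5463, -0.3438, 0.205]
ee_rot: [0.043, -0.698, 0.714, -0.035]
contact_force: [0.2, 0.0, -2.8]
opening: 0.223
gripper_force: 114.4
```

```bash
python3 st.py 0.546 -0.345 0.205; python3 - <<'E'
from plant import imaging
import cv2
t=imaging.capture("top")["img"][120:280,270:440,::-1];s=imaging.capture("side")["img"][60:220,190:360,::-1]
cv2.imwrite("pics/g3.png",cv2.resize(cv2.hconcat([t,s]),None,fx=2.3,fy=2.3))
E
```

```text
15.43 [ 0.5463 -0.3438  0.205 ] [-0.26  1.17  0.35  2.01  1.56  1.27 -0.  ] x yaw -173.7 z [ 0.11  -0.994  0.023] F [ 0.2  0.  -2.8] 0.223 114.39332842826843
to target, units: [0.001 0.    0.004]
```

View pics/g3.png

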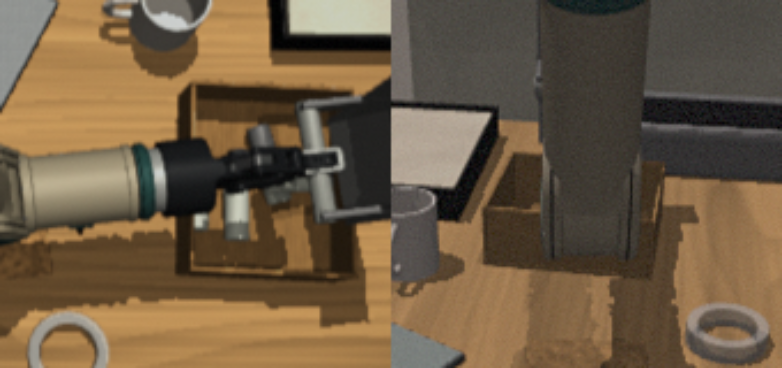

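Sticks are lying in the box and the wrist load dropped by about the weight of three. I'll raise, level out and move off to count them.

step_arm(moves=[[[0,-0.06,0,0,0,0,1],[0,-0.12,0,0,0,0,1],[0,-0.12,0,0,0,0,1],[0,-0.06,0,0,0,0,1],[0,0,-0.06,0,0,0,1],[0,0,-0.14,0,0,0,1],[0,0,-0.14,0,0,0,1],[0,0,-0.14,0,0,0,1],[0,0,-0.06,0,0,0,1],[0,0,0,0,0,0,1]]])

```text
t: 16.77
tcp_pos: [0.5296, -0.1788, 0.3092]
ee_rot: [0.044, -0.697, 0.715, -0.035]
contact_force: [-0.4, 0.0, -3.5]
opening: 0.222
gripper_force: 114.6
```

```bash
python3 st.py 0.503 0.005 0.28; python3 - <<'E'
from plant import imaging
import cv2
t=imaging.capture("top")["img"][120:280,270:440,::-1];s=imaging.capture("side")["img"][60:220,190:360,::-1]
cv2.imwrite("pics/g4.png",cv2.resize(cv2.hconcat([t,s]),None,fx=2.3,fy=2.3))
E
```

```text
16.77 [ 0.5296 -0.1788  0.3092] [-0.54  0.95  0.29  2.05  1.28  1.41  0.24] x yaw -173.6 z [ 0.112 -0.993  0.024] F [-0.4  0.  -3.5] 0.222 114.59770917892456
to target, units: [ 0.019  0.083 -0.621]
```

View pics/g4.png

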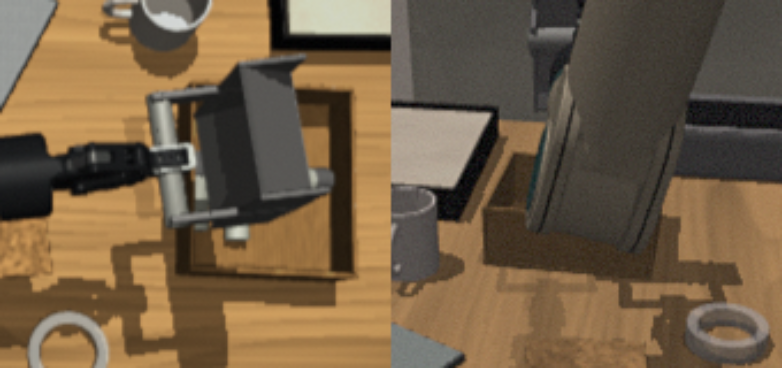

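step_arm(moves=[[[0,0,0,-0.05,0,0,1],[0,0,0,-0.09,0,0,1],[0,0,0,-0.09,0,0,1],[0,0,0,-0.09,0,0,1],[0,0,0,-0.09,0,0,1],[0,0,0,-0.09,0,0,1],[0,0,0,-0.09,0,0,1],[0,0,0,-0.09,0,0,1],[0,0,0,-0.09,0,0,1],[0,0,0,-0.09,0,0,1],[0,0,0,-0.09,0,0,1],[0,0,0,-0.07,0,0,1]]])

```text
t: 18.38
tcp_pos: [0.5259, -0.1842, 0.31]
ee_rot: [-0.051, 0.999, 0.004, -0.009]
contact_force: [-0.9, -0.9, -3.9]
opening: 0.222
gripper_force: 114.1
```

```bash
python3 st.py 0.503 0.005 0.28; python3 - <<'E'
from plant import imaging
import cv2
t=imaging.capture("top")["img"][120:280,270:440,::-1];s=imaging.capture("side")["img"][60:220,190:360,::-1]
cv2.imwrite("pics/g5.png",cv2.resize(cv2.hconcat([t,s]),None,fx=2.3,fy=2.3))
E
```

```text
18.38 [ 0.5259 -0.1842  0.31  ] [ 0.42  0.44 -0.2   1.68  0.1   1.05  1.86] x yaw -174.2 z [-0.018  0.007 -1.   ] F [-0.9 -0.9 -3.9] 0.222 114.06676769256592
to target, units: [0.01  0.634 0.106]
```

View pics/g5.png

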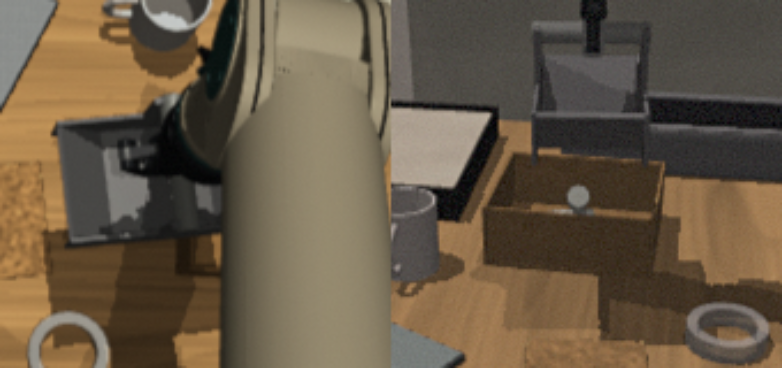

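The caddy is empty in the side view, and one stick lies crosswise on the others in the box (circle at (578,196)). I'll go above the mat and then check the box from the top.

step_arm(moves=[[[0.002,0.04,0.01,0,0,0,1],[0.002,0.1,0.02,0,0,0,1],[0.002,0.14,0.02,0,0,0,1],[0.002,0.14,0.02,0,0,0,1],[0.002,0.12,0.02,0,0,0,1],[0,0.07,0.016,0,0,0,1],[0,0.024,0,0,-0.01,0,1],[0,0,0,0,0,0,1]]])

```text
t: 19.48
tcp_pos: [0.5042, 0.0089, 0.2799]
ee_rot: [-0.055, 0.998, 0.003, 0.001]
contact_force: [0.3, -0.0, -3.7]
opening: 0.227
gripper_force: 114.1
```

```bash
python3 st.py 0.503 0.005 0.111; python3 - <<'E'
from plant import imaging
import cv2
t=imaging.capture("top")["img"][130:270,330:440,::-1];s=imaging.capture("side")["img"][110:250,200:340,::-1]
cv2.imwrite("pics/g6.png",cv2.resize(cv2.hconcat([t,s]),None,fx=3.2,fy=3.2,interpolation=cv2.INTER_CUBIC))
E
```

```text
19.48 [0.5042 0.0089 0.2799] [ 0.11  0.39 -0.25  1.87  0.11  0.89  1.49] x yaw -173.7 z [ 0.003  0.005 -1.   ] F [ 0.3 -0.  -3.7] 0.227 114.08537149429321
to target, units: [ 0.007 -0.015  0.563]
```

View pics/g6.png

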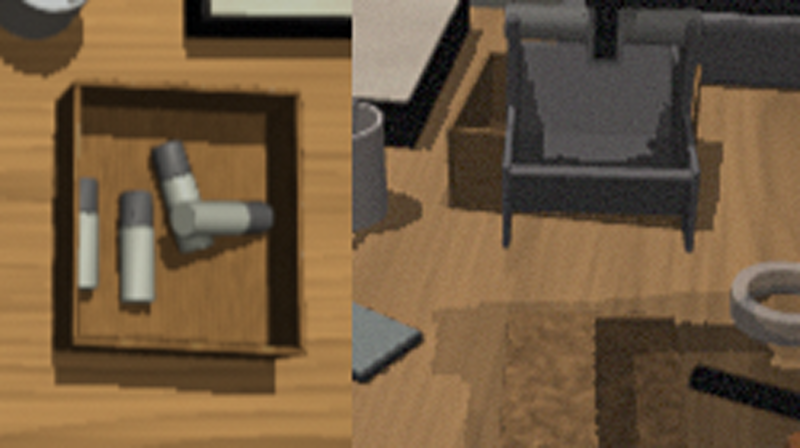

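All four sticks are inside the box and the caddy is empty. Lowering gently.

step_arm(moves=[[[0.002,-0.003,0.04,0,0.01,0,1],[0.002,-0.003,0.08,0,0,0,1],[0,-0.003,0.11,0,0,0,1],[0,-0.003,0.11,0,0,0,1],[0,0,0.09,0,0,0,1],[0,0,0.06,0,0,0,1],[0,0,0.035,0,0,0,1],[0,0,0.02,0,0,0,1],[0,0,0,0,0,0,1],[0,0,0,0,0,0,1]]])

```text
t: 20.82
tcp_pos: [0.5028, 0.0053, 0.1169]
ee_rot: [-0.054, 0.999, 0.003, -0.006]
contact_force: [0.7, 0.3, -2.7]
opening: 0.222
gripper_force: 114.1
```

```bash
python3 st.py 0.503 0.005 0.1055
```

```text
20.82 [0.5028 0.0053 0.1169] [ 0.06  0.63 -0.18  2.03  0.21  0.51  1.41] x yaw -173.8 z [-0.012  0.005 -1.   ] F [ 0.7  0.3 -2.7] 0.222 114.08660531044006
to target, units: [-0.001 -0.001  0.038]
```

step_arm(moves=[[[0,0,0.01,0,0,0,1],[0,0,0.01,0,0,0,1],[0,0,0.007,0,0,0,1],[0,0,0.005,0,0,0,1],[0,0,0.004,0,0,0,1],[0,0,0,0,0,0,1],[0,0,0,0,0,0,1]]])

```text
t: 21.7
tcp_pos: [0.5023, 0.0054, 0.1056]
ee_rot: [-0.054, 0.999, 0.003, -0.006]
contact_force: [-0.9, 0.4, -3.1]
opening: 0.227
gripper_force: 114.7
```

step_arm(moves=[[[0,0,0.003,0,0,0,1],[0,0,0.003,0,0,0,1],[0,0,0,0,0,0,1]]])

```text
t: 22.08
tcp_pos: [0.5023, 0.0054, 0.1054]
ee_rot: [-0.054, 0.999, 0.002, -0.006]
contact_force: [-4.4, -0.3, 16.7]
opening: 0.224
gripper_force: 116.7
```

Contact made. Release gradually.

step_arm(moves=[[[0,0,-0.003,0,0,0,1],[0,0,0,0,0,0,1],[0,0,0,0,0,0,0.4],[0,0,0,0,0,0,0],[0,0,0,0,0,0,-0.5],[0,0,0,0,0,0,-1],[0,0,0,0,0,0,-1],[0,0,0,0,0,0,-1]]])

```text
t: 23.08
tcp_pos: [0.5022, 0.0053, 0.1046]
ee_rot: [-0.054, 0.999, 0.003, -0.006]
contact_force: [-0.4, -0.0, 0.4]
opening: 0.996
gripper_force: 0.0
```

step_arm(moves=[[[0,0,-0.03,0,0,0,-1],[0,0,-0.06,0,0,0,-1],[0,0,-0.1,0,0,0,-1],[0,0,-0.15,0,0,0,-1],[0,0,-0.15,0,0,0,-1],[0,0,-0.15,0,0,0,-1],[0,-0.15,0,0,0,0,-1],[0,-0.15,0,0,0,0,-1],[0,-0.15,0,0,0,0,-1],[0,-0.15,0,0,0,0,-1],[0,0,0,0,0,0,-1],[0,0,0,0,0,0,-1]]])

```text
t: 24.58
tcp_pos: [0.524, -0.1737, 0.2958]
ee_rot: [-0.054, 0.998, 0.003, -0.006]
contact_force: [1.5, 0.9, 0.7]
opening: 1.0
gripper_force: 0.0
```

```bash
python3 - <<'E'
from plant import imaging
import cv2
t=imaging.capture("top")["img"][130:300,180:440,::-1];s=imaging.capture("side")["img"][150:270,220:340,::-1]
t=cv2.resize(t,None,fx=1.7,fy=1.7);s=cv2.resize(s,(340,t.shape[0]))
cv2.imwrite("pics/g7.png",cv2.hconcat([t,s]))
E
python3 st.py
```

```text
24.68 [ 0.5242 -0.1728  0.2958] [ 0.41  0.45 -0.21  1.72  0.1   1.    1.84] x yaw -173.7 z [-0.013  0.005 -1.   ] F [-0.5  0.  -0. ] 1.001 0.0
```

View pics/g7.png

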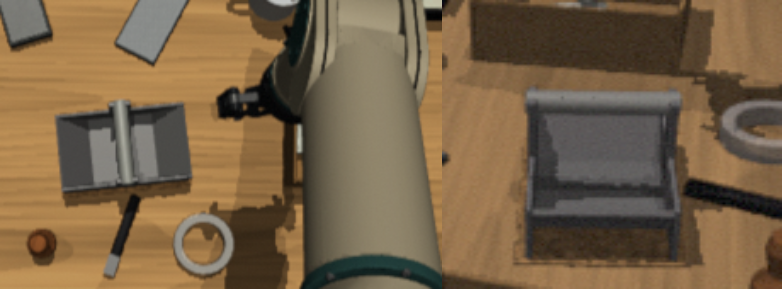

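The caddy stands upright, empty and centred on the mat, and the robot is clear of everything. Handing in.

```bash
python3 -c "
from plant import arm;print(arm.job_done())"
```

```text
the job is handed in; nothing more can be done
None
```

The job is handed in, though no verdict came back: all three glue sticks are in the right-hand box with the kept stick, and the empty caddy stands upright on its mat.

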